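# Shut the tagged outlet in the suction table's valve box

### The arm

A 6-joint arm with a two-finger parallel gripper is mounted at the origin on the work surface. World frame = base frame: x ahead of the robot, y to its left, z up, the work surface at z = 0. Lengths are in m, angles in rad, forces in N, time in s.
With the tool pointing down it reaches from about 0.35 to 0.925 m from the base axis. Payload 6.4 kg.
Tool frame: the origin (TCP) lies at the very end of the fingers, on their centre line; the grasp point (between the pads) lies pinch_z behind it (pinch_z is the distance from the TCP to the grasp point, in m); z points along the fingers, y is the line along which they close (so a half turn about z gives the same grasp; the last joint's range is limited). The gripper opens to 85 mm and grips with 20 to 120 N. Pads are 22 mm wide; open, the fingers measure 114 mm over their backs; the gripper's body (76 mm by 85 mm) begins 54 mm behind the grasp point. The pads swing forward as they close: fully open they stand 13 mm farther back than shut.
Start: joints at [-1.426, 0.245, 1.558, -0, 1.339, -0.174], TCP at [0.204, -0.617, 0.211] pointing down, gripper open.
Joint ranges: [-3.13, 3.13], [-1.02, 2.26], [0.13, 2.54], [-0.95, 4.09], [0.21, 2.88], [-2.74, 2.74]. Speed limits (rad/s): [2.57, 2.57, 3.14, 3.14, 3.14, 3.14].

### API

Orientations are given as a rotation vector (axis times angle).
In Python, from cell import * gives the robot as it stands. The module is installed in compiled form; this text tells all that it offers.
- The arm moves only by the tool send_rows, never from a script. Its argument "deltas" is a list of rows, each a list of 6 numbers: the shift along the tool's x, y, z in m, then the turn, a rotation vector about the tool's x, y, z in rad. A call has 1 to 12 rows; each row is the pose to reach, as a shift and turn from the pose commanded when the call began, along the tool's axes at that moment; what a row does not reach only later rows make up. A row lasts 1/10 s, in which the tool goes at most 50 mm and 8.59 degrees, less where a joint would pass 70% of its speed; a pose out of reach is approached as far as the arm can. A call with a gripper value outside its range is refused whole. "hand" is the opening, from -1 (shut) to 1 (fully open), set as the call begins (left out, the last holds). The fingers move at their own pace and stop on an object; "squeeze" is the grip in N (left out, the last holds). Time passes only in rows, so rows that repeat a pose let the fingers close. It gives the time, the measured TCP pose, the force, the opening and the grip force at its end, in the units of the state.
- sense(): the state, without advancing time (a new reading comes with each control period).
- get_image(name): name is "scene" or "top"; returns a dict with "color" (480x640x3 uint8, red, green, blue), "mtx" (3x3 intrinsics, pixels), "D" ([k1, k2, p1, p2, k3] as OpenCV has them; the pictures are not rectified), "eye" and "rotation" of the camera in the world. Camera axes: x right, y down, z forward; pixel columns grow to the right and rows downward; lengths in m; the calibration is good to about 2 mm. A picture is of the moment at which its call begins. There is no depth.
- finish_job(): hands the job in; it is judged then, once.
The state is a dict: "clock": time; "qpos": joint angles; "qvel": joint speeds; "tau": joint torques, N m; "position": TCP position; "tool_rot": TCP orientation; "ft_force": force on the tool from outside, world axes, zero at the start; "wrist_torque": the same for the moment, N m; "grip_width": finger opening in m; "grip_force": force on a finger pad.
Only numpy, scipy, OpenCV 4.12 (cv2) and the standard library are available. Lean on these libraries where they do the work, as an engineer would, in place of code of your own. Each camera call takes 0.05 s, during which the arm holds its last target. There are 200 camera calls.

### The job

The suction table is about to be started with one outlet off. Without lifting anything, push the valve box's cover all the way back off the valves until it stops, find the ball valve with the round tag plate under its stem nut, and push that valve's lever fully shut, crosswise to its pipe. Leave the cover back and the tagged lever shut, don't tip the cover, don't turn the other two levers, and leave the other things on the table as they are.

Things in the scene. Friction and masses are not known exactly. Their poses are not given: they have to be found in the camera images.
- valve_box: Grey valve box of a suction table, fixed on the table: 330 mm (its x) by 360 (its y), rim 85 mm high. Origin: centre of its underside; -x is its front (robot side; brass couplings stick out 35 mm), +x its rear, z up. Its front half is an open well under the cover, its rear half a flat deck at rim height. A 54 mm gauge sticks out 39 mm on its +y side, a coupling 35 mm behind.
- well (a point): Centre of the mouth of the well, at rim height (box x -76, y 0, z 85 mm); axes as the box's. The well is 146 mm (x) by 320 mm (y). In it three brass ball valves in a row, stems 41 mm behind this point (box x -35) at box y -105, -15 and +75 mm; which of them is the tagged one varies. Pipes run along x, below 43 mm above the table; valve bodies to 56 mm, within 17 mm of the stem.
- cover: Loose aluminium plate, 160 mm (its x) by 345 (its y), 4 mm thick, about 0.6 kg, lying on the rim (box z 85 mm) between guides (2.5 mm free each side) and end stops, 8 mm high, hiding the well. Origin: centre of its underside; axes as the box's. It slides along box x: origin from -79 mm (shut; it starts up to 15 mm further) to +80 mm (fully back at the rear stop, over the deck), friction 2 to 8 N.
- pull (a point): Middle of the front (-x) face of the cover's pull, at its top edge, 23 mm above the cover's underside (cover x -22.5, y 0 mm); axes as the box's. The pull is an upright aluminium flange, 110 mm long in y and 5 mm thick, rising 19 mm above the plate's upper face.
- tagged_stem (a point): Top of the tagged valve's stem, on the lever's hinge axis, 66 mm above the table. This valve alone has a flat round steel tag plate, 38 mm across, under its stem nut (67 mm above the table). Lever: straight steel strip 14 mm wide, reaching 64 mm from the stem; from 20 mm out it stands from 56 to 66 mm above the table. Stem nut up to 72 mm.
- tagged_tip (a point): End of the lever of the tagged valve, 64 mm from the stem, 66 mm above the table.
- lever_tagged (a joint): Angle (rad) of the tagged valve's lever: 0 = open (along its pipe, pointing to box -x), 1.571 = shut against its stop (crosswise, pointing to box +y). Shuts clockwise seen from above, takes about 5 N pushed 45 mm from the stem, stays where left. Starts at 0 to 0.3.
- plain1_stem (a point): Top of the first untagged valve's stem, on the lever's hinge axis, 66 mm above the table. Nut only, no tag. Lever: straight steel strip 14 mm wide, reaching 64 mm from the stem; from 20 mm out it stands from 56 to 66 mm above the table. Stem nut up to 72 mm.
- plain1_tip (a point): End of the lever of the first untagged valve, 64 mm from the stem, 66 mm above the table.
- lever_plain1 (a joint): Angle (rad) of the first untagged valve's lever: 0 = open (along its pipe, pointing to box -x), 1.571 = shut against its stop (crosswise, pointing to box +y). Shuts clockwise seen from above, takes about 5 N pushed 45 mm from the stem, stays where left. Starts at 0 to 0.3.
- plain2_stem (a point): Top of the second untagged valve's stem, on the lever's hinge axis, 66 mm above the table. Nut only, no tag. Lever: straight steel strip 14 mm wide, reaching 64 mm from the stem; from 20 mm out it stands from 56 to 66 mm above the table. Stem nut up to 72 mm.
- plain2_tip (a point): End of the lever of the second untagged valve, 64 mm from the stem, 66 mm above the table.
- lever_plain2 (a joint): Angle (rad) of the second untagged valve's lever: 0 = open (along its pipe, pointing to box -x), 1.571 = shut against its stop (crosswise, pointing to box +y). Shuts clockwise seen from above, takes about 5 N pushed 45 mm from the stem, stays where left. Starts at 0 to 0.3.
- tape_roll: Roll of brown paper tape standing on its flat side beside the box, 90 mm across, 48 mm high; bystander. Origin: centre of its underside.
- swab_jar: White ceramic cup, 68 mm across, 85 mm high, beside the box; bystander. Origin: centre of its underside.
- miniature_1: Round gilt miniature frame lying flat, 96 mm across, 14 mm high; bystander. Origin: centre of its underside.
- miniature_2: Second round gilt miniature frame, the same; bystander. Origin: centre of its underside.
- screwdriver: Screwdriver lying flat, about 190 mm long along its x; bystander. Origin: under the middle of it.
- phone: Black phone lying flat, 148 x 72 x 8 mm; bystander. Origin: centre of its underside.
- logger: Black climate logger, 100 x 65 x 22 mm, with a stub aerial up to 95 mm high; bystander. Origin: centre of its underside.

How it is judged:
By the outcome, as a careful person would: the job done as asked, in the order asked, and still so for the second after the job is handed in, with the robot touching nothing.
It also fails if it takes over 51 s, if anything falls off the work surface, if the arm or the gripper's body presses on something with over 40 N, if the wrist force passes 120 N, or if a joint passes its speed limit or range.

## Working session

There is one attempt and no reset: what is moved stays moved. The work goes in short steps, Python scripts to look and compute and a tool call to move; the robot and the scene stay as the last step left them, time stands still between calls to the robot, and variables do not carry over. Pictures are saved under pics/ and viewed, at most 10 in all, crops included, and the job is handed in when it is done.

Besides the shell and the picture viewer there is one more tool, called after ">>>" by a JSON object that holds its "fn" and its "kwargs". send_rows: Moves the arm, as the interface text tells. Its arguments: {"type":"object","properties":{"deltas":{"type":"array","items":{"type":"array","items":{"type":"number"}}},"hand":{"type":"number"},"squeeze":{"type":"number"}},"required":["deltas"]}

```bash
mkdir -p pics; cat > h.py <<'E'
from cell import *
import numpy as np, cv2
from scipy.spatial.transform import Rotation as R
def grab(n,f=None):
    im=get_image(n)
    if f: cv2.imwrite('pics/'+f,im['color'][:,:,::-1])
    return im
def ray(im,uv):
    p=cv2.undistortPoints(np.array(uv,float).reshape(-1,1,2),im['mtx'],np.array(im['D'])).reshape(-1,2)
    d=np.c_[p,np.ones(len(p))]@np.array(im['rotation']).T
    return np.array(im['eye']),d
def onplane(im,uv,z):
    e,d=ray(im,uv); return e+d*((z-e[2])/d[:,2])[:,None]
def proj(im,P):
    r=np.array(im['rotation']).T; t=-r@np.array(im['eye'])
    return cv2.projectPoints(np.array(P,float).reshape(-1,3),cv2.Rodrigues(r)[0],t,im['mtx'],np.array(im['D']))[0].reshape(-1,2)
def tri(a,ua,b,ub):
    ea,da=ray(a,[ua]);eb,db=ray(b,[ub]);da=da[0]/np.linalg.norm(da);db=db[0]/np.linalg.norm(db)
    s=np.linalg.lstsq(np.c_[da,-db],eb-ea,rcond=None)[0]
    p,q=ea+s[0]*da,eb+s[1]*db
    return (p+q)/2,np.linalg.norm(p-q)
E
python3 - <<'E'
from h import *
for n in('scene','top'):
    im=grab(n,n+'0.png'); print(n,im['eye'],np.round(im['rotation'],3).tolist(),im['mtx'][0][0])
s=sense();print({k:np.round(v,3).tolist() for k,v in s.items()})
E
```

```text
scene [1.27473061 0.51185667 1.21303394] [-1.308, -2.372, 0.816] 578.1885854186053
top [0.49167241 0.0503228  1.25520565] [-2.187, 2.216, -0.051] 544.3700581689608
{'clock': 0.1, 'qpos': [-1.426, 0.246, 1.559, -0.0, 1.339, -0.174], 'qvel': [-0.0, -0.001, -0.003, 0.001, 0.001, -0.0], 'tau': [-0.0, -43.067, -32.713, -0.0, 0.003, -0.0], 'position': [0.204, -0.617, 0.21], 'tool_rot': [-3.1, -0.498, -0.0], 'ft_force': [0.02, 0.297, 1.021], 'wrist_torque': [0.01, -0.02, 0.0], 'grip_force': 0.0, 'grip_width': 0.086}
```

View pics/scene0.png

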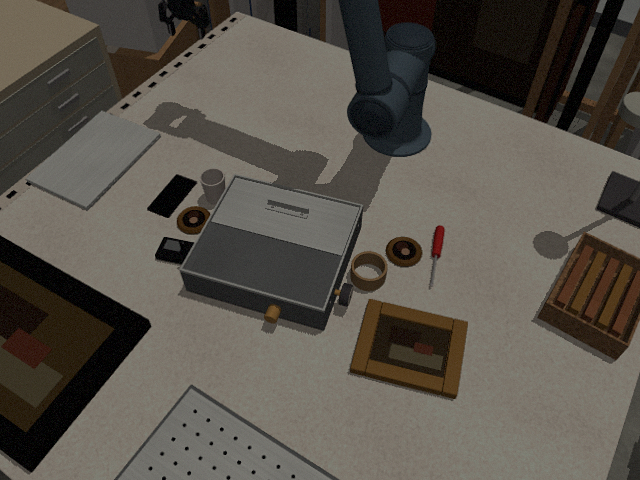

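View pics/top0.png

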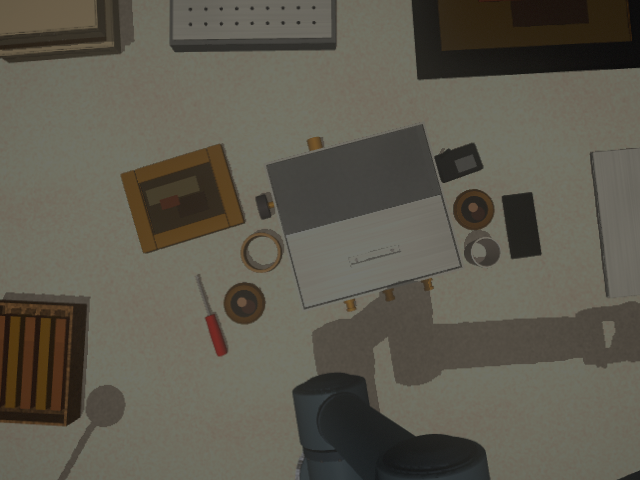

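```bash
sed -i "s/    if f:/    im['rotation']=R.from_rotvec(im['rotation']).as_matrix()\n    if f:/" h.py
python3 - <<'E'
from h import *
t=grab('top');s=grab('scene')
a=cv2.resize(t['color'][115:315,255:470],None,fx=1.85,fy=1.85,interpolation=2);b=cv2.resize(s['color'][165:330,175:375],None,fx=1.85,fy=1.85,interpolation=2)
h=max(a.shape[0],b.shape[0]);pad=lambda x:cv2.copyMakeBorder(x,0,h-x.shape[0],0,0,0)
o=np.hstack([pad(a),pad(b)]);cv2.imwrite('pics/c1.png',np.clip(o[:,:,::-1]*1.8,0,255));print(o.shape,a.shape)
T=[(267,164),(422,125),(461,266),(304,308)];S=[(325,308),(183,268),(236,178),(361,205)]
for u,v in zip(T,S): print(np.round(tri(t,u,s,v),4) if 0 else tri(t,u,s,v), onplane(t,[u],.085)[0])
E
```

```text
(370, 768, 3) (370, 398, 3)
(array([0.70395645, 0.16755361, 0.09264923]), np.float64(0.005246928335378788)) [0.70668501 0.16604458 0.085     ]
(array([ 0.78752586, -0.17199289,  0.08979588]), np.float64(0.0021586631320298895)) [ 0.78812356 -0.17196258  0.085     ]
(array([ 0.48020238, -0.25043441,  0.08032525]), np.float64(0.00041249403048740775)) [ 0.48035123 -0.24942082  0.085     ]
(array([0.3962885 , 0.0888743 , 0.09538942]), np.float64(0.0009219929181551632)) [0.39519668 0.08962097 0.085     ][ WARN:0@0.612] global loadsave.cpp:1063 imwrite_ Unsupported depth image for selected encoder is fallbacked to CV_8U.
```

View pics/c1.png

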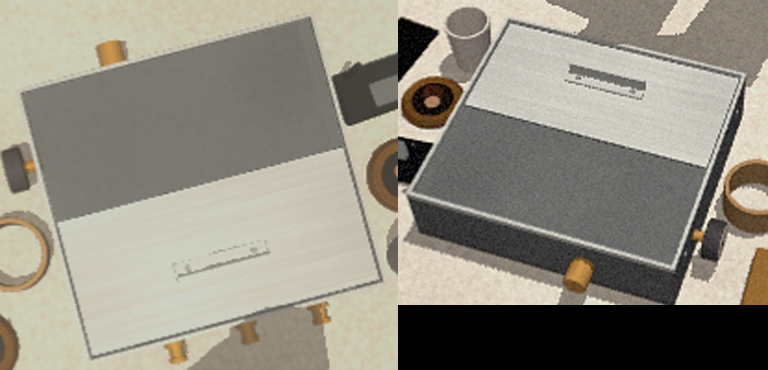

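```bash
cat >> h.py <<'E'
C=np.array([.5926,-.0414]);YAW=.243
c,s_=np.cos(YAW),np.sin(YAW);B=np.array([[c,-s_],[s_,c]])   # box->world
def tobox(P): return (np.asarray(P)[...,:2]-C)@B
def toworld(p): return C+np.asarray(p)@B.T
E
python3 - <<'E'
from h import *
t=grab('top');s=grab('scene')
f=lambda p:np.array(p)/1.85+[255,115]
g=lambda p:(np.array(p)-[398,0])/1.85+[175,165]
cor=[f(p) for p in[(22,93),(309,17),(381,281),(91,357)]]
print('corners',np.round(tobox(onplane(t,cor,.093))*1e3,1).tolist())
print('cover rear',np.round(tobox(onplane(t,[f((60,220)),f((342,149))],.089))*1e3,1).tolist())
print('pull top',np.round(tobox(onplane(t,[f((173,265)),f((268,241)),f((178,280)),f((269,254))],.108))*1e3,1).tolist())
print('sc cover rear',np.round(tobox(onplane(s,[g((437,107)),g((707,166))],.089))*1e3,1).tolist())
print('sc pull top',np.round(tobox(onplane(s,[g((569,66)),g((645,85))],.108))*1e3,1).tolist())
cs=[g(p) for p in[(674,269),(411,197),(509,20),(746,73)]]
print('sc corners',np.round(tobox(onplane(s,cs,.093))*1e3,1).tolist())
for a,b in zip(cor,cs): print(np.round(tri(t,a,s,b)[0],3))
p=sense()['position'];print(p,R.from_rotvec(sense()['tool_rot']).as_matrix().round(3).tolist())
E
```

```text
corners [[156.4, 174.4], [158.5, -172.3], [-160.2, -172.3], [-159.5, 173.8]]
cover rear [[2.4, 168.9], [-0.7, -169.8]]
pull top [[-81.2, 56.4], [-82.3, -55.5], [-99.1, 55.3], [-96.9, -52.7]]
sc cover rear [[22.2, -205.8], [2.0, 171.4]]
sc pull top [[-87.8, -54.4], [-88.1, 55.9]]
sc corners [[164.3, 178.8], [169.5, -171.0], [-155.3, -175.3], [-164.5, 177.5]]
[0.704 0.167 0.082]
[ 0.792 -0.174  0.079]
[ 0.48  -0.25   0.088]
[0.395 0.091 0.097]
[ 0.20371244 -0.61704559  0.21059653] [[0.95, 0.313, -0.0], [0.313, -0.95, 0.001], [0.0, -0.001, -1.0]]
```

>>> {"fn": "send_rows", "kwargs": {"deltas": [[0.035,-0.036,0,0,0,0],[0.07,-0.072,0,0,0,0.01],[0.105,-0.109,0,0,0,0.02],[0.14,-0.145,0,0,0,0.03],[0.174,-0.181,0,0,0,0.04],[0.209,-0.217,0,0,0,0.05],[0.244,-0.254,0,0,0,0.06],[0.278,-0.29,0,0,0,0.07],[0.313,-0.326,0,0,0,0.075],[0.348,-0.363,0,0,0,0.075],[0.382,-0.399,0,0,0,0.075],[0.417,-0.435,0,0,0,0.075]], "hand": -1}}

```text
clock: 1.5
position: [0.4628, -0.0738, 0.2114]
tool_rot: [3.118, 0.382, 0.002]
ft_force: [0.5, -0.3, -0.2]
grip_width: -0.0004
grip_force: 0.0
```

>>> {"fn": "send_rows", "kwargs": {"deltas": [[0,0,0.02,0,0,0],[0,0,0.04,0,0,0],[0,0,0.06,0,0,0],[0,0,0.06,0,0,0],[0,0,0.06,0,0,0]]}}

```text
clock: 2.0
position: [0.4623, -0.0759, 0.1513]
tool_rot: [-3.118, -0.382, 0.0]
ft_force: [-0.4, -0.2, 0.3]
grip_width: -0.0003
grip_force: 0.0
```

```bash
cat > st.py <<'E'
from h import *
s=sense();p=s['position'];r=R.from_rotvec(s['tool_rot']).as_matrix()
print('t',round(s['clock'],2),'box mm',(tobox(p)*1e3).round(1),'z',round(p[2],4),'yaw',round(np.arctan2(r[1,0],r[0,0]),4),'zaxis',r[:,2].round(3),'F box',(np.array(s['ft_force'][:2])@B).round(1),round(s['ft_force'][2],1),'w',round(s['grip_width'],3))
E
python3 st.py
```

```text
t 2.0 box mm [-134.8   -2.1] z 0.1513 yaw 0.2436 zaxis [-0.  0. -1.] F box [-0.5 -0.1] 0.3 w -0.0
```

>>> {"fn": "send_rows", "kwargs": {"deltas": [[0,-0.002,0.02,0,0,0],[0,-0.002,0.04,0,0,0],[0,-0.002,0.055,0,0,0],[0,-0.002,0.055,0,0,0],[0,-0.002,0.055,0,0,0]]}}

```text
clock: 2.5
position: [0.4626, -0.0744, 0.0974]
tool_rot: [3.117, 0.381, 0.003]
ft_force: [1.2, 0.5, 0.3]
grip_width: -0.0002
grip_force: 0.0
```

```bash
python3 st.py; python3 - <<'E'
from h import *
t=grab('top');s=grab('scene')
a=cv2.resize(t['color'][200:320,290:470],None,fx=2.1,fy=2.1,interpolation=2);b=cv2.resize(s['color'][150:290,175:375],None,fx=2.0,fy=2.0,interpolation=2)
h=max(a.shape[0],b.shape[0]);pad=lambda x:cv2.copyMakeBorder(x,0,h-x.shape[0],0,0,0)
cv2.imwrite('pics/c2.png',cv2.convertScaleAbs(np.hstack([pad(a),pad(b)])[:,:,::-1],alpha=1.8))
E
```

```text
t 2.5 box mm [-134.1   -0.8] z 0.0974 yaw 0.2435 zaxis [ 0.002 -0.001 -1.   ] F box [1.3 0.2] 0.3 w -0.0
```

View pics/c2.png

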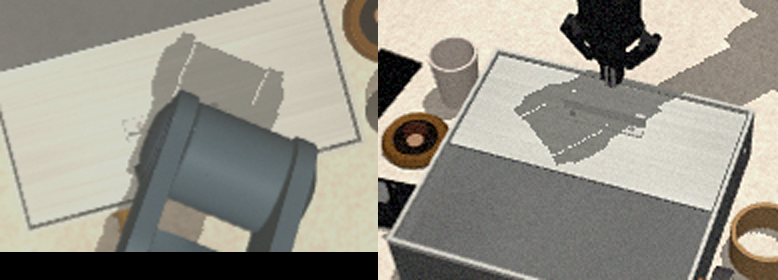

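>>> {"fn": "send_rows", "kwargs": {"deltas": [[0.01,-0.001,0,0,0,0],[0.018,-0.001,0,0,0,0],[0.024,-0.001,0,0,0,0],[0.032,-0.001,0,0,0,0],[0.042,-0.001,0,0,0,0],[0.054,-0.001,0,0,0,0],[0.066,-0.001,0,0,0,0],[0.078,-0.001,0,0,0,0],[0.09,-0.001,0,0,0,0],[0.102,-0.001,0,0,0,0],[0.114,-0.001,0,0,0,0],[0.126,-0.001,0,0,0,0]]}}

```text
clock: 3.8
position: [0.5848, -0.0422, 0.0959]
tool_rot: [-3.118, -0.382, 0.0]
ft_force: [-0.5, -0.5, -0.2]
grip_width: 0.0001
grip_force: 0.0
```

```bash
python3 st.py
```

```text
t 3.8 box mm [-7.8  1.1] z 0.0959 yaw 0.2438 zaxis [-0.  0. -1.] F box [-0.6 -0.3] -0.2 w 0.0
```

>>> {"fn": "send_rows", "kwargs": {"deltas": [[0.01,0,0,0,0,0],[0.02,0,0,0,0,0],[0.03,0,0,0,0,0],[0.038,0,0,0,0,0],[0.044,0,0,0,0,0],[0.048,0,0,0,0,0]]}}

```text
clock: 4.4
position: [0.6308, -0.0308, 0.096]
tool_rot: [3.118, 0.382, -0.0]
ft_force: [0.5, -0.8, 1.1]
grip_width: 0.0
grip_force: 0.0
```

```bash
python3 st.py; python3 - <<'E'
from h import *
t=grab('top');s=grab('scene')
a=cv2.resize(t['color'][115:315,255:470],None,fx=1.85,fy=1.85,interpolation=2);b=cv2.resize(s['color'][150:330,175:375],None,fx=2.0,fy=2.0,interpolation=2)
h=max(a.shape[0],b.shape[0]);pad=lambda x:cv2.copyMakeBorder(x,0,h-x.shape[0],0,0,0)
cv2.imwrite('pics/c3.png',cv2.convertScaleAbs(np.hstack([pad(a),pad(b)])[:,:,::-1],alpha=1.8))
E
```

```text
t 4.4 box mm [39.7  1.1] z 0.096 yaw 0.2439 zaxis [-0. -0. -1.] F box [ 0.3 -0.9] 1.1 w 0.0
```

View pics/c3.png

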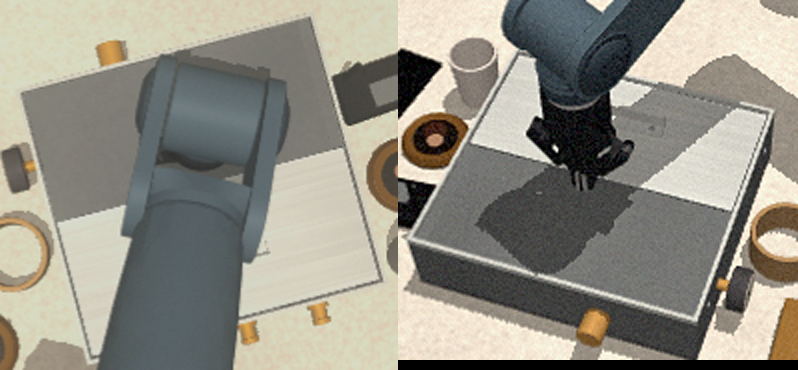

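```bash
python3 - <<'E'
from h import *
s=grab('scene');p=sense()['position']
for z in (0,.02,.04,-.02): print(z,proj(s,p+np.array([0,0,z])))
print(s['eye'])
b=cv2.resize(s['color'][155:275,195:365],None,fx=4.6,fy=4.6,interpolation=2)
cv2.imwrite('pics/c4.png',cv2.convertScaleAbs(b[:,:,::-1],alpha=2.2))
E
```

```text
0 [[270.06401229 247.00760536]]
0.02 [[269.51183742 241.98981737]]
0.04 [[268.94743228 236.8557212 ]]
-0.02 [[270.60433094 251.9128254 ]]
[1.27473061 0.51185667 1.21303394]
```

View pics/c4.png

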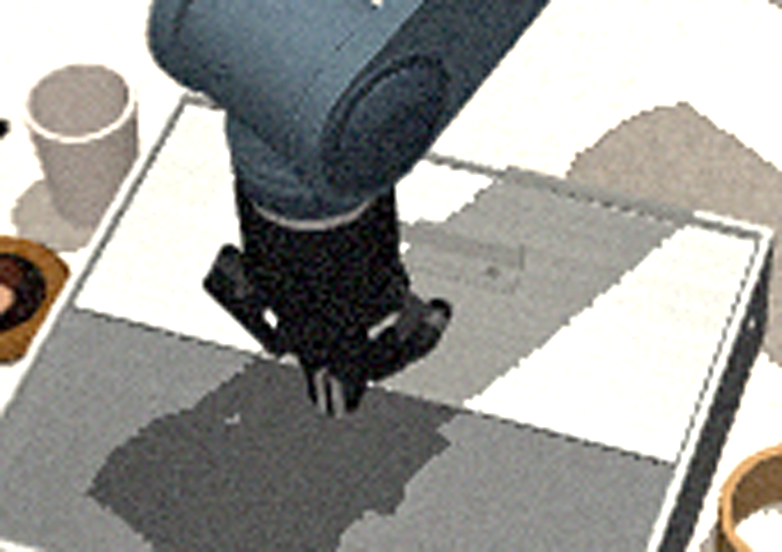

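>>> {"fn": "send_rows", "kwargs": {"deltas": [[0,0,0.003,0,0,0],[0,0,0.006,0,0,0],[0,0,0.008,0,0,0],[0,0,0.009,0,0,0],[0,0,0.009,0,0,0]]}}

```text
clock: 5.05
position: [0.6302, -0.0309, 0.0867]
tool_rot: [-3.118, -0.382, 0.001]
ft_force: [0.4, -0.1, -0.2]
grip_width: 0.0001
grip_force: 0.0
```

>>> {"fn": "send_rows", "kwargs": {"deltas": [[0,0,0.001,0,0,0],[0,0,0.001,0,0,0]]}}

```text
clock: 5.25
position: [0.6304, -0.0309, 0.086]
tool_rot: [-3.118, -0.382, 0.0]
ft_force: [-0.1, -0.2, -0.4]
grip_width: 0.0001
grip_force: 0.0
```

>>> {"fn": "send_rows", "kwargs": {"deltas": [[0,0,0.001,0,0,0],[0,0,0.001,0,0,0]]}}

```text
clock: 5.45
position: [0.6303, -0.0309, 0.0849]
tool_rot: [-3.118, -0.382, 0.0]
ft_force: [1.2, 0.7, -0.5]
grip_width: -0.0003
grip_force: 0.0
```

>>> {"fn": "send_rows", "kwargs": {"deltas": [[0,0,0.001,0,0,0],[0,0,0.002,0,0,0],[0,0,0.003,0,0,0]]}}

```text
clock: 5.75
position: [0.6304, -0.0309, 0.0819]
tool_rot: [3.118, 0.382, -0.0]
ft_force: [-0.2, -0.6, 1.0]
grip_width: -0.0001
grip_force: 0.0
```

>>> {"fn": "send_rows", "kwargs": {"deltas": [[0,0,0.001,0,0,0],[0,0,0.002,0,0,0],[0,0,0.002,0,0,0]]}}

```text
clock: 6.05
position: [0.6303, -0.0309, 0.0798]
tool_rot: [-3.118, -0.382, 0.0]
ft_force: [-0.5, -0.2, -0.2]
grip_width: -0.0002
grip_force: 0.0
```

>>> {"fn": "send_rows", "kwargs": {"deltas": [[0,0,0.001,0,0,0],[0,0,0.002,0,0,0],[0,0,0.002,0,0,0]]}}

```text
clock: 6.35
position: [0.6303, -0.0309, 0.0778]
tool_rot: [-3.118, -0.382, 0.0]
ft_force: [-0.3, 0.6, -0.4]
grip_width: 0.0002
grip_force: 0.0
```

>>> {"fn": "send_rows", "kwargs": {"deltas": [[0,0,0.001,0,0,0],[0,0,0.002,0,0,0],[0,0,0.002,0,0,0]]}}

```text
clock: 6.65
position: [0.6303, -0.0309, 0.0758]
tool_rot: [-3.118, -0.382, 0.0]
ft_force: [-0.8, 1.0, -0.3]
grip_width: 0.0004
grip_force: 0.0
```

>>> {"fn": "send_rows", "kwargs": {"deltas": [[0,0,0.001,0,0,0],[0,0,0.002,0,0,0],[0,0,0.002,0,0,0]]}}

```text
clock: 6.95
position: [0.6302, -0.0309, 0.0738]
tool_rot: [-3.118, -0.382, 0.001]
ft_force: [0.8, 0.2, 0.4]
grip_width: -0.0003
grip_force: 0.0
```

```bash
python3 st.py;python3 - <<'E'
from h import *
s=grab('scene');p=sense()['position'];print(proj(s,p))
b=cv2.resize(s['color'][195:275,230:330],None,fx=6,fy=6,interpolation=2)
cv2.imwrite('pics/c5.png',cv2.convertScaleAbs(b[:,:,::-1],alpha=2.8))
E
```

```text
t 6.95 box mm [39.1  1.2] z 0.0738 yaw 0.2439 zaxis [-0.  0. -1.] F box [ 0.8 -0. ] 0.4 w -0.0
[[270.66823694 252.38340966]]
```

View pics/c5.png

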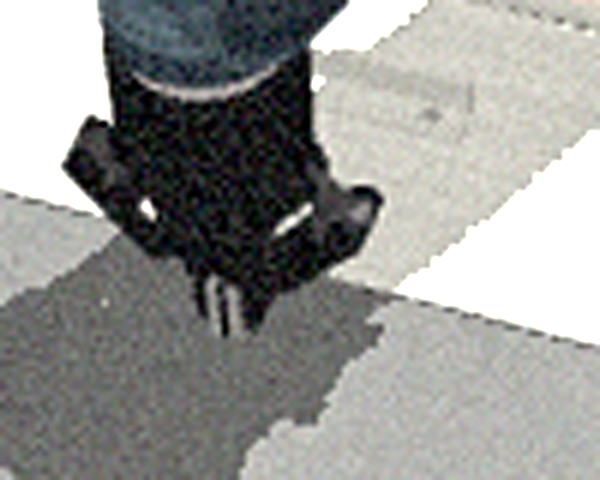

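>>> {"fn": "send_rows", "kwargs": {"deltas": [[0,0,0.001,0,0,0],[0,0,0.002,0,0,0],[0,0,0.002,0,0,0]]}}

```text
clock: 7.3
position: [0.6302, -0.0309, 0.0717]
tool_rot: [-3.118, -0.382, 0.001]
ft_force: [-0.5, 0.8, 0.2]
grip_width: 0.0001
grip_force: 0.0
```

>>> {"fn": "send_rows", "kwargs": {"deltas": [[0,0,0.001,0,0,0],[0,0,0.002,0,0,0],[0,0,0.002,0,0,0]]}}

```text
clock: 7.6
position: [0.6302, -0.0309, 0.0698]
tool_rot: [-3.118, -0.382, 0.001]
ft_force: [-0.2, 0.5, -0.6]
grip_width: -0.0004
grip_force: 0.0
```

>>> {"fn": "send_rows", "kwargs": {"deltas": [[0,0,0.001,0,0,0],[0,0,0.002,0,0,0],[0,0,0.002,0,0,0]]}}

```text
clock: 7.9
position: [0.6302, -0.0309, 0.0678]
tool_rot: [-3.118, -0.382, 0.001]
ft_force: [-0.4, 0.8, -0.6]
grip_width: 0.0002
grip_force: 0.0
```

>>> {"fn": "send_rows", "kwargs": {"deltas": [[0,0,0.001,0,0,0],[0,0,0.002,0,0,0],[0,0,0.002,0,0,0]]}}

```text
clock: 8.2
position: [0.6302, -0.0309, 0.0658]
tool_rot: [-3.118, -0.382, 0.0]
ft_force: [0.4, -0.6, 0.1]
grip_width: -0.0004
grip_force: 0.0
```

```bash
python3 st.py;python3 - <<'E'
from h import *
s=grab('scene');p=sense()['position'];print(proj(s,p))
X=toworld([[.165,.18],[.165,-.18],[-.165,-.18]])
for x in X: print('corner z .085, .093, 0',proj(s,[[*x,.085],[*x,.093],[*x,0]]).round(1).tolist())
b=cv2.resize(s['color'][215:335,175:335],None,fx=5,fy=5,interpolation=2)
cv2.imwrite('pics/c6.png',cv2.convertScaleAbs(b[:,:,::-1],alpha=2.8))
E
```

```text
t 8.2 box mm [39.1  1.1] z 0.0658 yaw 0.2438 zaxis [-0.  0. -1.] F box [ 0.2 -0.6] 0.1 w -0.0
[[270.88382932 254.31003488]]
corner z .085, .093, 0 [[324.6, 312.6], [324.6, 310.8], [324.3, 330.9]]
corner z .085, .093, 0 [[180.1, 270.9], [179.4, 269.0], [186.5, 290.2]]
corner z .085, .093, 0 [[235.1, 175.0], [234.8, 172.9], [238.5, 196.0]]
```

View pics/c6.png

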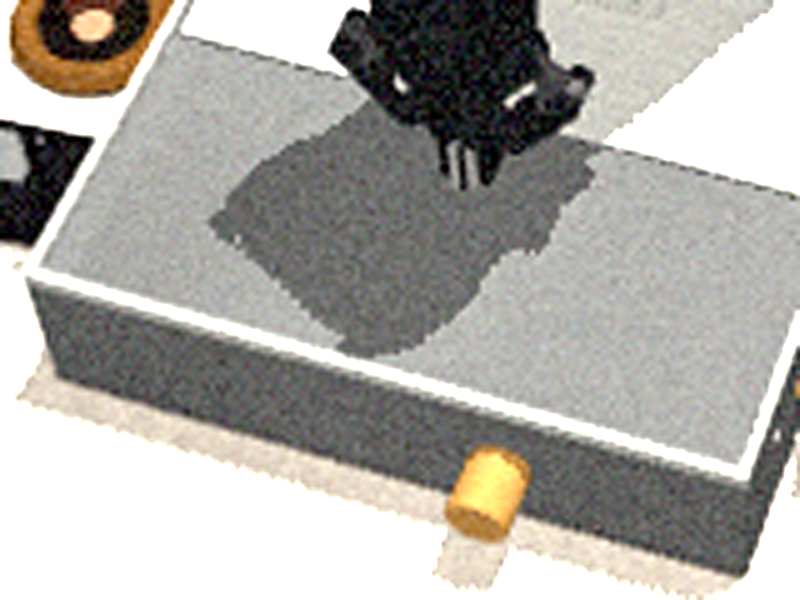

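>>> {"fn": "send_rows", "kwargs": {"deltas": [[0,0,0.001,0,0,0],[0,0,0.001,0,0,0]]}}

```text
clock: 8.45
position: [0.6303, -0.0309, 0.0649]
tool_rot: [-3.118, -0.382, 0.0]
ft_force: [-0.7, -0.7, -0.7]
grip_width: -0.0
grip_force: 0.0
```

>>> {"fn": "send_rows", "kwargs": {"deltas": [[0,0,0.001,0,0,0],[0,0,0.001,0,0,0]]}}

```text
clock: 8.65
position: [0.6304, -0.0309, 0.0648]
tool_rot: [-3.118, -0.382, 0.001]
ft_force: [-1.9, 1.0, 4.3]
grip_width: 0.0001
grip_force: 2.3
```

>>> {"fn": "send_rows", "kwargs": {"deltas": [[0,0,0.001,0,0,0],[0,0,0.001,0,0,0]]}}

```text
clock: 8.85
position: [0.6304, -0.0309, 0.0648]
tool_rot: [3.118, 0.382, -0.001]
ft_force: [-5.1, 0.5, 9.9]
grip_width: 0.0002
grip_force: 5.2
```

>>> {"fn": "send_rows", "kwargs": {"deltas": [[0,0,-0.02,0,0,0],[0,0,-0.05,0,0,0],[-0.04,0.0,-0.06,0,0,0],[-0.08,0,-0.06,0,0,0],[-0.12,0,-0.06,0,0,0],[-0.16,0,-0.06,0,0,0],[-0.173,0,-0.06,0,0,0],[-0.173,0,-0.06,0,0,0],[-0.173,0,-0.06,0,0,0]]}}

```text
clock: 9.75
position: [0.4632, -0.0729, 0.1234]
tool_rot: [3.118, 0.381, 0.002]
ft_force: [1.0, 0.3, -0.5]
grip_width: 0.0001
grip_force: 0.0
```

```bash
python3 st.py;python3 - <<'E'
from h import *
s=grab('scene')
print(tobox(onplane(s,[(267.6,252.6),(263.5,250),(273,251)],.085))*1e3)
E
```

```text
t 9.75 box mm [-133.2    0.6] z 0.1234 yaw 0.2434 zaxis [ 0.001 -0.    -1.   ] F box [1.  0.1] -0.5 w 0.0
[[ 49.4406189   -2.05244633]
 [ 45.27258641 -14.36132156]
 [ 40.84892852   8.64131454]]
```

>>> {"fn": "send_rows", "kwargs": {"deltas": [[0,0,0.02,0,0,0],[0,0,0.038,0,0,0],[0,0,0.047,0,0,0],[0,0,0.047,0,0,0],[0.006,0,0.047,0,0,0],[0.012,0,0.047,0,0,0],[0.018,0,0.047,0,0,0],[0.024,0,0.047,0,0,0],[0.03,0,0.047,0,0,0],[0.036,0,0.047,0,0,0]]}}

```text
clock: 10.8
position: [0.4975, -0.0639, 0.0761]
tool_rot: [3.118, 0.382, -0.002]
ft_force: [-4.5, -1.9, 3.9]
grip_width: -0.0
grip_force: 2.4
```

```bash
python3 st.py
```

```text
t 10.8 box mm [-97.7   1. ] z 0.0761 yaw 0.244 zaxis [-0.001 -0.    -1.   ] F box [-4.8 -0.7] 3.9 w -0.0
```

>>> {"fn": "send_rows", "kwargs": {"deltas": [[0.01,0,0,0,0,0],[0.022,0,0,0,0,0],[0.034,0,0,0,0,0],[0.046,0,0,0,0,0],[0.058,0,0,0,0,0],[0.07,0,0,0,0,0],[0.082,0,0,0,0,0],[0.094,0,0,0,0,0],[0.106,0,0,0,0,0],[0.118,0,0,0,0,0],[0.128,0,0,0,0,0],[0.134,0,0,0,0,0]]}}

```text
clock: 12.0
position: [0.6284, -0.0313, 0.0759]
tool_rot: [-3.118, -0.382, -0.0]
ft_force: [-3.2, -0.7, 2.9]
grip_width: 0.0001
grip_force: 2.3
```

>>> {"fn": "send_rows", "kwargs": {"deltas": [[0.003,0,0,0,0,0],[0.006,0,0,0,0,0],[0.008,0,0,0,0,0]]}}

```text
clock: 12.3
position: [0.6351, -0.0297, 0.0759]
tool_rot: [3.118, 0.382, -0.001]
ft_force: [-5.4, -1.8, 2.0]
grip_width: 0.0002
grip_force: 2.7
```

```bash
python3 st.py
```

```text
t 12.3 box mm [44.1  1.1] z 0.0759 yaw 0.2437 zaxis [-0. -0. -1.] F box [-5.7 -0.5] 2.0 w 0.0
```

Moving with about 5 N of friction; creep on to the stop.

>>> {"fn": "send_rows", "kwargs": {"deltas": [[0.002,0,0,0,0,0],[0.004,0,0,0,0,0],[0.004,0,0,0,0,0]]}}

```text
clock: 12.6
position: [0.6354, -0.0297, 0.0759]
tool_rot: [3.118, 0.383, -0.016]
ft_force: [-18.2, -5.3, 11.0]
grip_width: 0.0
grip_force: 9.5
```

>>> {"fn": "send_rows", "kwargs": {"deltas": [[0.002,0,0,0,0,0],[0.003,0,0,0,0,0]]}}

```text
clock: 12.8
position: [0.6354, -0.0297, 0.0759]
tool_rot: [3.118, 0.384, -0.03]
ft_force: [-32.8, -8.7, 20.6]
grip_width: 0.0001
grip_force: 17.2
```

>>> {"fn": "send_rows", "kwargs": {"deltas": [[0.002,0,0,0,0,0],[0.002,0,0,0,0,0]]}}

```text
clock: 13.0
position: [0.6353, -0.0297, 0.0759]
tool_rot: [3.117, 0.384, -0.039]
ft_force: [-39.4, -8.9, 25.7]
grip_width: 0.0004
grip_force: 20.3
```

>>> {"fn": "send_rows", "kwargs": {"deltas": [[-0.02,0,0,0,0,0],[-0.03,0,0,0,0,0],[-0.03,0,-0.04,0,0,0],[-0.03,0,-0.08,0,0,0],[-0.05,0.035,-0.1,0,0,0],[-0.07,0.075,-0.1,0,0,0],[-0.09,0.115,-0.1,0,0,0],[-0.11,0.155,-0.1,0,0,0],[-0.12,0.2,-0.1,0,0,0],[-0.13,0.245,-0.1,0,0,0],[-0.14,0.29,-0.1,0,0,0],[-0.14,0.3,-0.1,0,0,0]]}}

```text
clock: 14.2
position: [0.5805, -0.3573, 0.1763]
tool_rot: [3.117, 0.375, 0.003]
ft_force: [0.0, 0.0, 0.1]
grip_width: 0.0002
grip_force: 0.0
```

```bash
python3 st.py;python3 - <<'E'
from h import *
t=grab('top');s=grab('scene')
a=cv2.resize(t['color'][120:320,255:470],None,fx=1.85,fy=1.85,interpolation=2);b=cv2.resize(s['color'][165:330,175:375],None,fx=2,fy=2,interpolation=2)
h=max(a.shape[0],b.shape[0]);pad=lambda x:cv2.copyMakeBorder(x,0,h-x.shape[0],0,0,0)
cv2.imwrite('pics/c7.png',cv2.convertScaleAbs(np.hstack([pad(a),pad(b)])[:,:,::-1],alpha=2))
for y in(-.105,-.015,.075):
  w=toworld([[-.035,y],[-.099,y]]);print(y,(proj(t,[[*w[0],.066],[*w[1],.066]])).round(1).tolist())
np.savez('im.npz',t=t['color'],s=s['color'])
E
```

```text
t 14.2 box mm [ -87.8 -303.7] z 0.1763 yaw 0.2392 zaxis [ 0.002 -0.002 -1.   ] F box [0. 0.] 0.1 w 0.0
-0.105 [[413.3, 219.3], [420.9, 247.5]]
-0.015 [[373.7, 229.7], [381.2, 258.0]]
0.075 [[334.0, 240.1], [341.4, 268.5]]
```

View pics/c7.png

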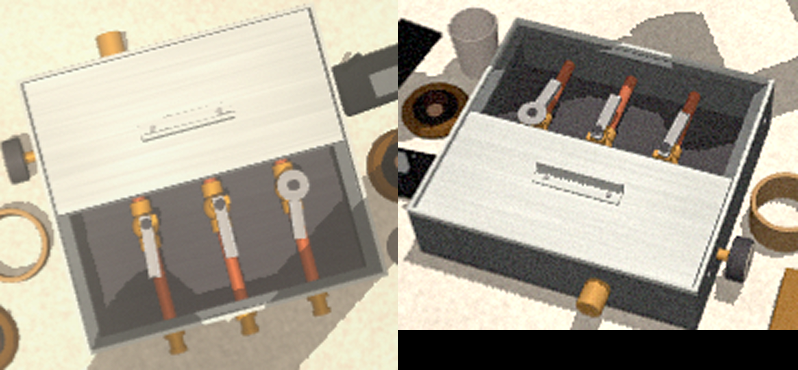

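>>> {"fn": "send_rows", "kwargs": {"deltas": [[0,-0.04,0,0,0,0],[0.004,-0.085,0,0,0,0],[0.006,-0.13,0,0,0,0],[0.008,-0.173,0,0,0,0],[0.008,-0.173,0,0,0,0],[0.008,-0.173,0,0,0,0]]}}

```text
clock: 14.9
position: [0.5467, -0.1802, 0.1763]
tool_rot: [3.117, 0.387, 0.001]
ft_force: [0.8, -0.5, -0.0]
grip_width: -0.0003
grip_force: 0.0
```

```bash
python3 st.py
```

```text
t 14.9 box mm [ -78.  -123.7] z 0.1763 yaw 0.2472 zaxis [ 0.001 -0.    -1.   ] F box [ 0.7 -0.7] -0.0 w -0.0
```

>>> {"fn": "send_rows", "kwargs": {"deltas": [[0,0.007,0.03,0,0,0],[0,0.007,0.06,0,0,0],[0,0.007,0.09,0,0,0],[0,0.007,0.09,0,0,0],[0,0.007,0.09,0,0,0]]}}

```text
clock: 15.4
position: [0.5484, -0.1898, 0.0863]
tool_rot: [-3.118, -0.381, 0.0]
ft_force: [0.0, -0.4, -0.3]
grip_width: -0.0001
grip_force: 0.0
```

```bash
python3 st.py
```

```text
t 15.4 box mm [ -78.6 -133.4] z 0.0863 yaw 0.2434 zaxis [-0.  0. -1.] F box [-0.1 -0.4] -0.3 w -0.0
```

>>> {"fn": "send_rows", "kwargs": {"deltas": [[0,-0.002,0.012,0,0,0],[0,-0.002,0.024,0,0,0],[0,-0.002,0.034,0,0,0],[0,-0.002,0.034,0,0,0]]}}

```text
clock: 15.8
position: [0.5465, -0.1868, 0.0501]
tool_rot: [-3.116, -0.382, 0.004]
ft_force: [-1.3, 0.8, -1.2]
grip_width: -0.0
grip_force: 0.0
```

>>> {"fn": "send_rows", "kwargs": {"deltas": [[0,0,0.008,0,0,0],[0,0,0.016,0,0,0],[0,0,0.022,0,0,0],[0,0,0.022,0,0,0]]}}

```text
clock: 16.2
position: [0.5469, -0.1871, 0.0287]
tool_rot: [-3.117, -0.382, 0.003]
ft_force: [-0.2, 0.4, 0.2]
grip_width: 0.0002
grip_force: 0.0
```

```bash
python3 st.py
```

```text
t 16.2 box mm [ -79.4 -130.4] z 0.0287 yaw 0.2438 zaxis [-0.002  0.001 -1.   ] F box [-0.1  0.5] 0.2 w 0.0
```

>>> {"fn": "send_rows", "kwargs": {"deltas": [[0,-0.005,0,0,0,0],[0.001,-0.01,0,0,0,0],[-0.002,-0.017,0,0,0,0],[-0.002,-0.024,0,0,0,0],[-0.003,-0.03,0,0,0,0],[-0.002,-0.037,0,0,0,0],[0,-0.044,0,0,0,0]]}}

```text
clock: 16.9
position: [0.5387, -0.147, 0.0317]
tool_rot: [3.112, 0.382, 0.006]
ft_force: [0.2, -7.7, -0.4]
grip_width: 0.0003
grip_force: 3.4
```

```bash
python3 st.py
```

```text
t 16.9 box mm [-77.7 -89.6] z 0.0317 yaw 0.2442 zaxis [ 0.004 -0.006 -1.   ] F box [-1.6 -7.6] -0.4 w 0.0
```

>>> {"fn": "send_rows", "kwargs": {"deltas": [[0.004,-0.006,0,0,0,0],[0.009,-0.012,0,0,0,0],[0.014,-0.016,0,0,0,0],[0.018,-0.019,0,0,0,0],[0.021,-0.021,0,0,0,0],[0.023,-0.022,0,0,0,0]]}}

```text
clock: 17.5
position: [0.5533, -0.1184, 0.0301]
tool_rot: [3.116, 0.383, -0.003]
ft_force: [-3.6, -4.4, -0.2]
grip_width: 0.0001
grip_force: 2.5
```

```bash
python3 st.py
```

```text
t 17.5 box mm [-56.6 -65.3] z 0.0301 yaw 0.2448 zaxis [-0.002 -0.002 -1.   ] F box [-4.6 -3.4] -0.2 w 0.0
```

Now creep +x to the stop.

>>> {"fn": "send_rows", "kwargs": {"deltas": [[0.002,0,0,0,0,0],[0.003,0,0,0,0,0],[0.003,0,0,0,0,0]]}}

```text
clock: 17.8
position: [0.5551, -0.1175, 0.03]
tool_rot: [3.117, 0.384, -0.008]
ft_force: [-8.8, -5.0, 3.8]
grip_width: 0.0001
grip_force: 4.5
```

>>> {"fn": "send_rows", "kwargs": {"deltas": [[0.002,0,0,0,0,0],[0.003,0,0,0,0,0]]}}

```text
clock: 18.0
position: [0.5552, -0.1174, 0.0299]
tool_rot: [3.118, 0.386, -0.02]
ft_force: [-22.5, -7.8, 15.5]
grip_width: 0.0004
grip_force: 12.0
```

>>> {"fn": "send_rows", "kwargs": {"deltas": [[0.002,0,0,0,0,0],[0.002,0,0,0,0,0]]}}

```text
clock: 18.2
position: [0.5551, -0.1173, 0.0299]
tool_rot: [-3.117, -0.386, 0.028]
ft_force: [-28.0, -9.4, 18.1]
grip_width: -0.0001
grip_force: 15.0
```

```bash
python3 st.py
```

```text
t 18.2 box mm [-54.7 -64.7] z 0.0299 yaw 0.2467 zaxis [-0.018 -0.002 -1.   ] F box [-29.4  -2.4] 18.1 w -0.0
```

At the stop. Back off in −x, raise, and swing clear.

>>> {"fn": "send_rows", "kwargs": {"deltas": [[-0.012,0,0,0,0,0],[-0.025,0,0,0,0,0],[-0.03,0,0,0,0,0],[-0.03,0,-0.03,0,0,0],[-0.03,0,-0.07,0,0,0],[-0.03,0,-0.11,0,0,0],[-0.03,0,-0.15,0,0,0],[-0.03,0.04,-0.15,0,0,0],[-0.03,0.085,-0.15,0,0,0],[-0.03,0.13,-0.15,0,0,0],[-0.03,0.18,-0.15,0,0,0],[-0.03,0.23,-0.15,0,0,0]]}}

```text
clock: 19.4
position: [0.5887, -0.3479, 0.1801]
tool_rot: [3.118, 0.383, 0.001]
ft_force: [0.8, -0.4, 0.9]
grip_width: -0.0001
grip_force: 0.0
```

```bash
python3 st.py;python3 - <<'E'
from h import *
t=grab('top');s=grab('scene')
a=cv2.resize(t['color'][120:320,255:470],None,fx=1.85,fy=1.85,interpolation=2);b=cv2.resize(s['color'][165:330,175:375],None,fx=2,fy=2,interpolation=2)
h=max(a.shape[0],b.shape[0]);pad=lambda x:cv2.copyMakeBorder(x,0,h-x.shape[0],0,0,0)
cv2.imwrite('pics/c8.png',cv2.convertScaleAbs(np.hstack([pad(a),pad(b)])[:,:,::-1],alpha=2))
E
```

```text
t 19.4 box mm [ -77.5 -296.5] z 0.1801 yaw 0.2443 zaxis [ 0.001 -0.    -1.   ] F box [ 0.6 -0.6] 0.9 w -0.0
```

View pics/c8.png

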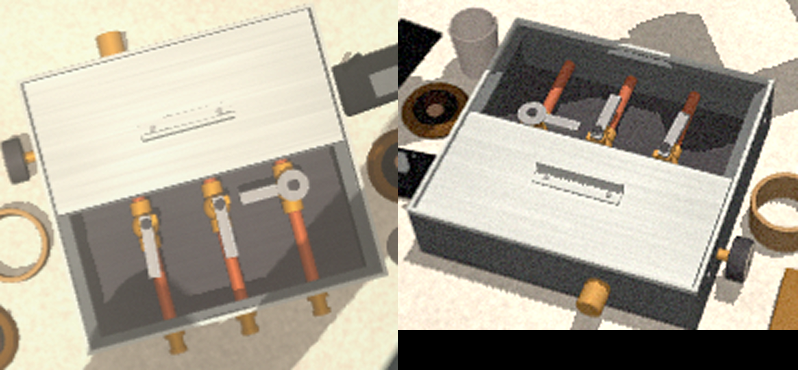

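The tagged lever lies crosswise, from its stem at crop (293,184) to its tip at (241,197). The cover is fully back and the other two levers are unchanged.

```bash
python3 -c "
from cell import *
print(finish_job())"
```

```text
the job is handed in; nothing more can be done
None
```

The cover is pushed back to its rear stop and the tagged valve (box y −105 mm) is shut crosswise against its stop. In the last picture the other two levers look unmoved, and I saw no change to the bystanders in view. The job was handed in at about 19.5 s of robot time. A first push passed over the pull because the fingertips sit about 20 mm higher than the reported TCP, so I corrected for that by a light touch on the deck.

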